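# Bin the buckled can: hook the pedal down, drop it in, ease the lid shut

### The job

The buckled orange drinks can is a reject and has to go into the pedal bin. Press the bin's pedal right down and slide it sideways under its yellow keeper so that the lid stays up by itself, and put the can inside; then unhook the pedal and ease it back up so that the lid comes down softly instead of slamming. Work the lid by the pedal only, do not stamp on the pedal, and leave the other stock where it stands.

Things in the scene. Friction and masses are not known exactly. Their poses are not given: they have to be found in the camera images.
- bin: Small pedal bin, fixed to the table: aluminium shell 190 mm deep (its x) by 220 mm wide (its y) on a grey plinth, rim 215 mm above the table, walls 4 mm, inner floor 62 mm above the table. Origin: on the table under its centre; z up. The pedal sticks out at its -x side; the lid is hinged along the rim at its +x side.
- keeper_spot (a point): Nominal middle of the yellow keeper's pocket, on the bin's -y side of the stem, 18 mm out from its -x face, 33 mm above the table; axes as the bin's. The keeper is a bent plate: a roof 14 by 20 mm, a 4 mm down-turned lip along the edge next to the stem, a back wall at the other. Bolted through slots, it really sits up to 2 mm sideways and 1 mm up or down from this: feel for it.
- tread (a point): Centre of the top face of the pedal's tread, a dark steel plate 58 mm (along the stem) by 84 mm, with a raised lip 10 mm high and 6 mm thick at each end of its width (72 mm clear between them) to push against. 157 mm from the bin's centre, 62 mm out from the bin's face. 58 mm above the table at rest, 19 mm at the stop; axes at rest as the bin's.
- treadle: The pedal as one piece: tread and square steel stem, 10 mm thick. Its origin lies on its pivot inside the plinth, at the bin's centre, 34 mm above the table; axes at rest as the bin's.
- pedal_drop (a joint): How far the pedal is pressed, rad: 0 up at rest, 0.25 at its bottom stop; about 0.155 to 0.2 when hooked under the keeper. A spring and the lid's weight push it up: about 6 to 10 N at the tread to start it, 2 to 5 N near the bottom; the stop is rigid.
- pedal_swing (a joint): Sideways swing of the pedal about the upright axis through the bin's centre, rad: 0 at rest, growing towards the bin's -y. A light spring returns it (2 N at the tread). At its bottom stop the stem clears the lip by 2 mm or more; at 0.17 to 0.22 (tread 27 to 34 mm sideways) it meets the keeper's back wall; let up there it is held. To free it, press to the stop and swing back to 0.
- lid (a joint): Lid angle, rad: 0 shut, growing as it opens, about 2.1 with the pedal at its stop and 1.3 to 1.7 with the pedal hooked. It is linked to the pedal: 8.5 times pedal_drop at all times. It has no damper, so it slams if the pedal flies up.
- lid_panel: The lid itself, black plate 198 by 226 by 12 mm; origin at its hinge at the middle of the bin's +x rim, 218 mm above the table; when shut it reaches along the bin's -x. Not to be touched.
- can: The reject: slim orange drinks can, 53 mm in diameter, 134 mm tall, 0.19 to 0.33 kg, standing upright, with a buckled waist 40 to 72 mm up and a pale band above it; the wall is straight from 72 to 118 mm up. Origin: centre of its underside, z up its axis.
- can_a: Sound black can of the same size, standing; leave alone. Origin: centre of its underside.
- can_b: Another sound black can of the same size, standing; leave alone. Origin: centre of its underside.
- jar: Jar with a black cap, 68 mm in diameter, 105 mm tall; leave alone. Origin: centre of its underside.
- bottle: Brown sauce bottle with an orange cap, 58 mm in diameter, 190 mm tall; leave alone. Origin: centre of its underside.
- tin: Teal food tin, 73 mm in diameter, 108 mm tall; leave alone. Origin: centre of its underside.
- tape: Roll of brown packing tape lying flat, 90 mm in diameter, 48 mm tall; leave alone. Origin: centre of its underside.
Mind the look-alikes: they are no part of the job. Of the things that look like the can, the smaller one is meant.

How it is judged:
By the outcome, as a careful person would: the job done as asked, in the order asked, and still so for the second after the job is handed in, with the robot touching nothing.
It also fails if it takes over 72 s, if anything falls off the work surface, if the arm or the gripper's body presses on something with over 40 N, if the wrist force passes 120 N, or if a joint passes its speed limit or range.

### The arm

A 6-joint arm with a two-finger parallel gripper is mounted at the origin on the work surface. World frame = base frame: x ahead of the robot, y to its left, z up, the work surface at z = 0. Lengths are in m, angles in rad, forces in N, time in s.
With the tool pointing down it reaches from about 0.375 to 0.9 m from the base axis. Payload 3.1 kg.
Tool frame: the origin (TCP) lies on the centre line of the jaws, within the pads' length; the fingertips stand robot.tip_reach ahead of it and the grasp point (between the pads) lies 8 mm behind it (robot.tip_reach is the distance from the TCP to the fingertips, in m); z points along the fingers, y is the line along which they close (so a half turn about z gives the same grasp; the last joint's range is limited). The gripper opens to 87 mm and grips with 3 to 60 N. Pads are 19 mm wide; open, the fingers measure 117 mm over their backs; the gripper's body (75 mm by 190 mm) begins 51 mm behind the grasp point.
Start: joints at [1.04, 0.527, 1.433, -0, 1.181, -0.178], TCP at [0.215, 0.587, 0.234] pointing down, gripper open.
Joint ranges: [-3.08, 3.08], [-0.75, 2.2], [0.22, 2.44], [-1.43, 4.57], [0, 2.65], [-2.85, 2.85]. Speed limits (rad/s): [2.79, 2.79, 3.14, 3.14, 3.14, 3.14].

### API

Orientations are given as a unit quaternion [x, y, z, w].
In Python, from rig import robot gives the robot as it stands.
- The arm moves only by the tool jog_arm, never from a script. Its argument "motion" is one flat list of numbers, 7 for each row, row after row: the shift along the tool's x, y, z scaled (see below), then the turn, a rotation vector about the tool's x, y, z scaled (see below), then the gripper's target within -1 to 1 (shut at 1, half-way at 0, fully open at -1). In form: [x, y, z, rx, ry, rz, hand, x, y, z, rx, ry, rz, hand, ...]. A call has 1 to 12 rows; each row shifts and turns the commanded pose from where the row before left it, along the tool's axes as they then stand; what a row does not reach is not made up. The controller multiplies each number of a shift by 4 cm and each number of a turn by 4 degrees. A row lasts 1/8 s, in which the tool goes at most 62.5 mm and 10.7 degrees, less where a joint would pass 70% of its speed; a pose out of reach is approached as far as the arm can. A call with a number of a shift or a turn outside -1 to 1 is refused whole. A call with a gripper value outside its range is refused whole. The fingers move at their own pace and stop on an object; "grip_force" is the grip in N (left out, the last holds). Time passes only in rows, so rows that do not move let the fingers close. It gives the time, the measured TCP pose, the force, the opening and the grip force at its end, in the units of the state.
- robot.get_obs(): the state, without advancing time (a new reading comes with each control period).
- robot.camera(name): name is "scene" or "top" or "wrist"; returns the picture (420x560x3 uint8, blue, green, red); there is no depth.
- robot.calibration(name): a dict with "fx", "fy", "cx", "cy" (pixels), "R" (3x3) and "t" (3): a world point X has camera coordinates R X + t; the wrist camera has in their place "T_tool_cam" (4x4, takes a point from camera to tool coordinates, whose origin is the TCP and whose axes are the flange's). Camera axes: x right, y down, z forward; pixel columns grow to the right and rows downward; lengths in m; the calibration is good to about 2 mm. A picture is of the moment at which its call begins: read the wrist's pose just before it. calibration takes no time and is no camera call.
- robot.hand_in(): hands the job in; it is judged then, once.
The state is a dict: "time": time; "q": joint angles; "joint_velocities": joint speeds; "joint_torque": joint torques, N m; "position": TCP position; "tool_rot": TCP orientation; "ft_force": force on the tool from outside, world axes, zero at the start; "moment": the same for the moment, N m; "grip_width": finger opening in m; "grip_force": force on a finger pad.
Only numpy, scipy, OpenCV 4.12 (cv2) and the standard library are available. Lean on these libraries where they do the work, as an engineer would, in place of code of your own. Each camera call takes 0.05 s, during which the arm holds its last target. There are 200 camera calls.

## Working session

There is one attempt and no reset: what is moved stays moved. The work goes in short steps, Python scripts to look and compute and a tool call to move; the robot and the scene stay as the last step left them, time stands still between calls to the robot, and variables do not carry over. Pictures are saved under pics/ and viewed, at most 12 in all, crops included, and the job is handed in when it is done.

Besides the shell and the picture viewer there is one more tool, called in YAML: its name, and indented under it one key for each argument. jog_arm: Moves the arm, as the interface text tells. Shifts and turns lie within -1 to 1; 1 stands for 4 cm of shift or 4 degrees of turn. Its arguments: {"type":"object","properties":{"motion":{"type":"array","items":{"type":"number"}},"grip_force":{"type":"number"}},"required":["motion"]}

```bash
mkdir -p pics; ls
python3 - <<'E'
from rig import robot
import cv2,numpy as np
print(robot.get_obs()); print(robot.tip_reach)
a=robot.camera("scene");b=robot.camera("top")
cv2.imwrite("pics/scene.png",a);cv2.imwrite("pics/top.png",b)
for n in("scene","top","wrist"):print(n,robot.calibration(n))
E
```

```text
pics
{'time': 0.0, 'q': array([ 1.04045639e+00,  5.28468466e-01,  1.43391016e+00,  5.43284434e-06,
        1.18136594e+00, -1.78493112e-01]), 'joint_velocities': array([ 0.0002408 , -0.00072712,  0.00061337,  0.00071729,  0.00122604,
        0.00187231]), 'joint_torque': array([-6.27105401e-04, -4.40033412e+01, -1.76594996e+01,  6.31288067e-02,
        5.82902832e-02, -1.59876358e-04]), 'position': array([0.21499927, 0.58610481, 0.23256769]), 'tool_rot': array([ 1.75018287e-01,  9.84564595e-01, -1.00820908e-03, -3.75757702e-04]), 'ft_force': array([0.01939429, 0.27274347, 0.13185445]), 'moment': array([-0.02113571,  0.02262126,  0.0023094 ]), 'grip_force': 0.0, 'grip_width': 0.08716250696973567}
0.011
scene {'fx': 488.51626707165167, 'fy': 488.51626707165167, 'cx': 275.29163104755713, 'cy': 204.68809519627112, 'R': array([[-0.82055709, -0.57152874, -0.00640103],
       [-0.5458413 ,  0.78690066, -0.28782744],
       [ 0.16953863, -0.2326849 , -0.9576609 ]]), 't': array([0.41788594, 0.34854375, 1.46711806])}
top {'fx': 500.91447556330235, 'fy': 500.91447556330235, 'cx': 279.98321881995713, 'cy': 219.75172569014072, 'R': array([[ 0.02816461, -0.99958718, -0.00567636],
       [-0.99191867, -0.02724486, -0.12391559],
       [ 0.12370978,  0.00912052, -0.99227653]]), 't': array([-0.03867985,  0.57182532,  1.2362286 ])}
wrist {'fx': 323.56098819878315, 'fy': 323.56098819878315, 'cx': 280.57797342361033, 'cy': 210.02661772510467, 'T_tool_cam': array([[ 5.70461261e-04, -9.70867268e-01, -2.39617241e-01,
         6.53695168e-02],
       [ 9.99999715e-01,  6.72204182e-04, -3.42879915e-04,
        -7.96577697e-04],
       [ 4.93962598e-04, -2.39616977e-01,  9.70867375e-01,
        -1.50630998e-01],
       [ 0.00000000e+00,  0.00000000e+00,  0.00000000e+00,
         1.00000000e+00]])}
```

View pics/scene.png

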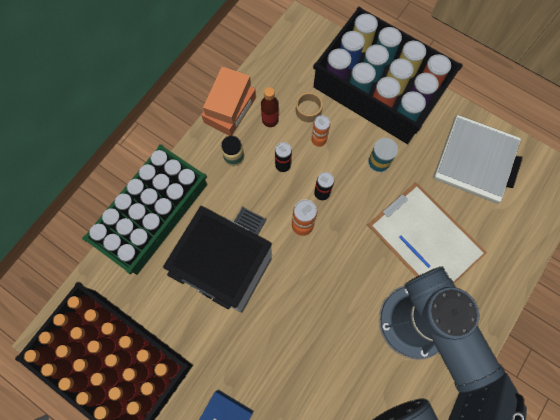

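View pics/top.png

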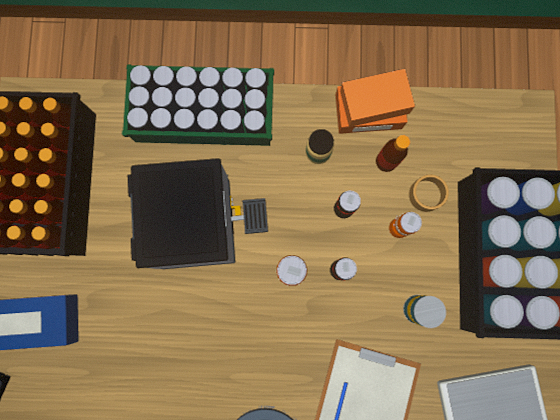

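The top view shows the bin at about (182,212), with its pedal at (256,215) and the yellow keeper at (237,212). There are two orange cans: a slim one at (406,224) in top and (320,130) in scene, and a larger one at (292,270) in top and (304,216) in scene. The slim one fits, since the task says the smaller is meant. I'll confirm it in a crop and measure.

```bash
cat > h.py <<'E'
import cv2,numpy as np
from rig import robot
from scipy.spatial.transform import Rotation as Ro
def ray(name,uv,obs=None):
    c=robot.calibration(name); d=np.array([(uv[0]-c["cx"])/c["fx"],(uv[1]-c["cy"])/c["fy"],1])
    if name=="wrist":
        T=np.eye(4);T[:3,:3]=Ro.from_quat(obs["tool_rot"]).as_matrix();T[:3,3]=obs["position"];T=T@c["T_tool_cam"]
        return T[:3,3],T[:3,:3]@d
    return -c["R"].T@c["t"],c["R"].T@d
def plane(name,uv,z,obs=None):
    o,d=ray(name,uv,obs); return o+d*(z-o[2])/d[2]
def tri(r1,r2):
    (o1,d1),(o2,d2)=r1,r2
    s=np.linalg.lstsq(np.c_[d1,-d2],o2-o1,rcond=None)[0]
    a,b=o1+s[0]*d1,o2+s[1]*d2; return (a+b)/2,np.linalg.norm(a-b)
E
python3 - <<'E'
from h import *
t=cv2.imread("pics/top.png");s=cv2.imread("pics/scene.png")
c=np.hstack([cv2.resize(t[195:245,380:430],(380,380),interpolation=3),cv2.resize(s[105,295,None] if 0 else s[105:155,295:345],(380,380),interpolation=3)])
cv2.imwrite("pics/crop.png",c)
cv2.imwrite("pics/bin.png",cv2.resize(t[150:275,120:280],(768,600),interpolation=3))
E
```

```text
(no output)
```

View pics/crop.png

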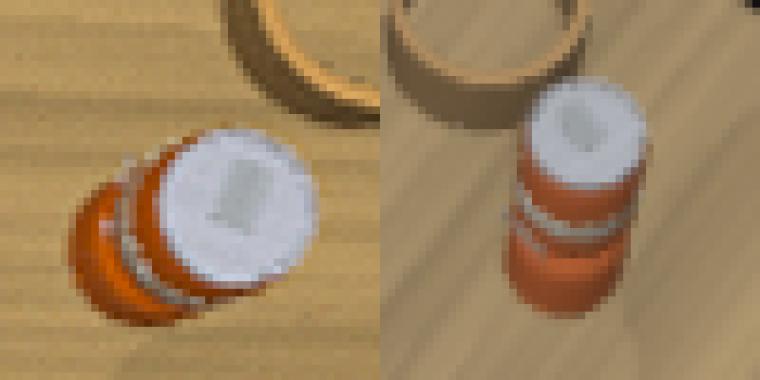

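View pics/bin.png

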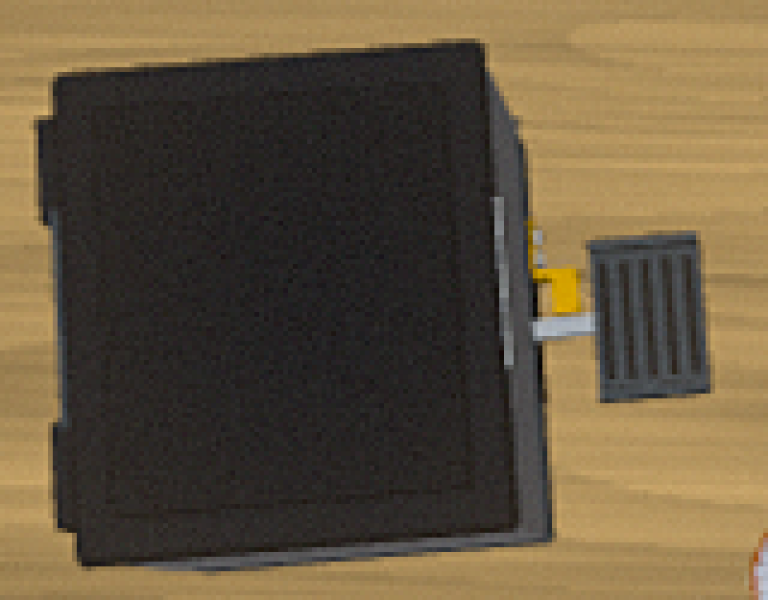

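The crop confirms it: the slim can has the pale band and buckled waist, with its top disc at about (411.6,222.4) in top and (322.2,122.4) in scene. The bin crop gives clean lid corners, tread corners and the keeper.

Run:
```python
from h import *
np.set_printoptions(precision=4,suppress=True)
t=cv2.imread("pics/top.png")
print("can",plane("top",(411.6,222.4),.134),plane("scene",(322.2,122.4),.134),tri(ray("top",(411.6,222.4)),ray("scene",(322.2,122.4))))
f=lambda p:(p[0]/4.8+120-.4,p[1]/4.8+150-.4)
L=np.array([plane("top",f(p),.228) for p in [(55,75),(483,40),(518,528),(82,565)]])
T=np.array([plane("top",f(p),.064) for p in [(588,240),(697,232),(711,391),(602,402)]])
for n,Q in(("lid",L),("tread",T)):
    print(n,Q.mean(0),[np.linalg.norm(Q[i]-Q[(i+1)%4]) for i in range(4)])
    # bin x axis: from pedal (image right) to left
    a=(Q[0]-Q[1])+(Q[3]-Q[2]); b=(Q[3]-Q[0])+(Q[2]-Q[1])
    print("xaxis yaw",np.degrees(np.arctan2(a[1],a[0])),"y axis yaw-90",np.degrees(np.arctan2(b[1],b[0]))-90)
v=L.mean(0)-T.mean(0);print("tread->lid",np.linalg.norm(v[:2]),np.degrees(np.arctan2(v[1],v[0])))
# HSV keeper
h=cv2.cvtColor(t,cv2.COLOR_BGR2HSV);m=cv2.inRange(h[195:230,228:244],(20,180,140),(32,255,255))
ys,xs=np.nonzero(m);print("yellow px",xs.min()+228,xs.max()+228,ys.min()+195,ys.max()+195)
print("stem", plane("top",f((533,328)),.045),plane("top",f((597,322)),.055))
print("keeper roof",[plane("top",f(p),.043) for p in[(552,268),(580,268),(584,312)]])
for n,p,z in [("b can",(347,198),.134),("b can2",(345,263),.134),("tape",(430,193),.048),("bigcan",(292,268),.14),("tin",(428,310),.108),("bottlecap",(403,144),.19),("jar",(322,140),.105)]: print(n,plane("top",p,z))
```

```text
can [ 0.5626 -0.3311  0.134 ] [ 0.5603 -0.3285  0.134 ] (array([ 0.5638, -0.335 ,  0.1195]), np.float64(0.0012736177786641695))
lid [0.5598 0.1941 0.228 ] [np.float64(0.19536373157609704), np.float64(0.22262417672002327), np.float64(0.1940311403819307), np.float64(0.22304652064695688)]
xaxis yaw 96.38062348916638 y axis yaw-90 -263.36176300783757
tread [0.5783 0.0396 0.064 ] [np.float64(0.05680274029647961), np.float64(0.08340989992151161), np.float64(0.05645455572902892), np.float64(0.0849536976362191)]
xaxis yaw 96.59040805559412 y axis yaw-90 -263.08915129214336
tread->lid 0.15566143925474057 96.80175366991459
yellow px 230 240 202 215
stem [0.5727 0.1017 0.045 ] [0.5755 0.0673 0.055 ]
keeper roof [array([0.6051, 0.0932, 0.043 ]), array([0.6055, 0.0784, 0.043 ]), array([0.5822, 0.0754, 0.043 ])]
b can [ 0.6162 -0.1797  0.134 ]
b can2 [ 0.4637 -0.1769  0.134 ]
tape [ 0.6496 -0.3998  0.048 ]
bigcan [ 0.4486 -0.0545  0.14  ]
tin [ 0.3607 -0.3751  0.108 ]
bottlecap [ 0.7341 -0.2981  0.19  ]
jar [ 0.7634 -0.1206  0.105 ]
```

```bash
cat >> h.py <<'E'
YAW=np.radians(96.6)
BX=np.array([np.cos(YAW),np.sin(YAW),0]);BY=np.array([-BX[1],BX[0],0]);Z=np.array([0,0,1.])
BC=np.array([.560,.1955,0])
def binp(x,y,z): return BC+x*BX+y*BY+z*Z
def rot(yaw,tilt=0):  # tool x yaw (deg), top leaning away from tool x by tilt
    y=np.radians(yaw);t=np.radians(tilt);h=np.array([np.cos(y),np.sin(y),0])
    x=np.cos(t)*h+np.sin(t)*Z;z=-np.cos(t)*Z+np.sin(t)*h
    return np.c_[x,np.cross(z,x),z]
def plan(wps,hand,start=None):
    """wps: (tcp pos, R, rows)"""
    o=robot.get_obs();p,R=(o["position"],Ro.from_quat(o["tool_rot"]).as_matrix()) if start is None else start
    for tp,tR,n in wps:
        p0,R0=p.copy(),R.copy();rv=Ro.from_matrix(R0.T@tR).as_rotvec();out=[]
        for i in range(1,n+1):
            gp=p0+(tp-p0)*i/n;gR=R0@Ro.from_rotvec(rv*i/n).as_matrix()
            d=np.round(R.T@(gp-p)/.04,2);r=np.round(np.degrees(Ro.from_matrix(R.T@gR).as_rotvec())/4,2)
            p=p+R@d*.04;R=R@Ro.from_rotvec(np.radians(r*4)).as_matrix()
            out.append(list(d+0.)+list(r+0.)+[hand])
        m=np.abs(np.array(out)[:,:6]).max()
        print("max",m,"end",np.round(p,4))
        for k in range(0,n,12): print(", ".join("%g"%v for r in out[k:k+12] for v in r))
    return p,R
E
python3 - <<'E'
from h import *
R=rot(96.6,24)
tip=lambda x,y,z:binp(x,y,z)-R[:,2]*.011
plan([(np.array([.25,.54,.36]),rot(150,0),4),(tip(-.158,-.018,.20),R,20),(tip(-.156,-.018,.075),R,6)],1)
E
```

```text
max 0.8 end [0.2499 0.5402 0.3599]
-0.3, -0.2, -0.8, -0.01, 0, 0.62, 1, -0.32, -0.18, -0.79, 0, 0, 0.61, 1, -0.32, -0.17, -0.8, -0.01, 0, 0.62, 1, -0.32, -0.15, -0.79, -0.01, 0, 0.61, 1
max 0.79 end [0.5964 0.0364 0.2099]
-0.69, -0.33, 0.19, -0.14, 0.28, 0.66, 1, -0.71, -0.3, 0.17, -0.14, 0.28, 0.65, 1, -0.72, -0.27, 0.15, -0.14, 0.27, 0.66, 1, -0.74, -0.23, 0.14, -0.14, 0.28, 0.66, 1, -0.75, -0.2, 0.12, -0.14, 0.28, 0.66, 1, -0.76, -0.17, 0.1, -0.14, 0.28, 0.65, 1, -0.78, -0.14, 0.09, -0.14, 0.27, 0.66, 1, -0.77, -0.1, 0.07, -0.14, 0.28, 0.66, 1, -0.79, -0.06, 0.06, -0.14, 0.28, 0.66, 1, -0.78, -0.03, 0.04, -0.14, 0.28, 0.65, 1, -0.79, 0.01, 0.02, -0.14, 0.27, 0.66, 1, -0.78, 0.04, 0.01, -0.14, 0.28, 0.66, 1
-0.79, 0.08, 0, -0.14, 0.28, 0.66, 1, -0.78, 0.11, -0.02, -0.14, 0.28, 0.65, 1, -0.77, 0.15, -0.03, -0.14, 0.27, 0.66, 1, -0.76, 0.19, -0.05, -0.14, 0.28, 0.66, 1, -0.75, 0.22, -0.06, -0.14, 0.28, 0.66, 1, -0.75, 0.26, -0.07, -0.14, 0.28, 0.65, 1, -0.72, 0.29, -0.08, -0.14, 0.27, 0.66, 1, -0.71, 0.32, -0.09, -0.14, 0.28, 0.66, 1
max 0.48 end [0.5962 0.0381 0.085 ]
-0.2, 0, 0.48, 0, 0, 0, 1, -0.21, 0, 0.48, 0, 0, 0, 1, -0.2, 0, 0.48, 0, 0, 0, 1, -0.21, 0, 0.47, 0, 0, 0, 1, -0.2, 0, 0.48, 0, 0, 0, 1, -0.21, 0, 0.48, 0, 0, 0, 1
```

jog_arm:
  motion: [-0.3,-0.2,-0.8,0,0,0.62,1,-0.32,-0.18,-0.8,0,0,0.62,1,-0.32,-0.17,-0.8,0,0,0.62,1,-0.32,-0.15,-0.8,0,0,0.62,1]

```text
time: 0.6
position: [0.2502, 0.5399, 0.362]
tool_rot: [0.26, 0.966, -0.001, -0.0]
ft_force: [-0.1, -0.2, -0.1]
grip_width: 0.0548
grip_force: 0.0
```

Run:
```python
from h import *
R=rot(96.6,24)
tip=lambda x,y,z:binp(x,y,z)-R[:,2]*.011
plan([(tip(-.165,-.018,.32),R,20),(tip(-.156,-.018,.078),R,10)],1)
```

```text
max 0.77 end [0.5972 0.029  0.33  ]
-0.7, -0.33, 0.04, -0.14, 0.28, 0.66, 1, -0.71, -0.31, 0.02, -0.14, 0.28, 0.65, 1, -0.72, -0.27, 0.01, -0.14, 0.28, 0.66, 1, -0.74, -0.23, -0.01, -0.14, 0.27, 0.65, 1, -0.74, -0.2, -0.03, -0.14, 0.28, 0.66, 1, -0.76, -0.17, -0.04, -0.14, 0.28, 0.65, 1, -0.76, -0.13, -0.06, -0.14, 0.28, 0.66, 1, -0.76, -0.1, -0.07, -0.14, 0.28, 0.65, 1, -0.77, -0.06, -0.09, -0.14, 0.28, 0.66, 1, -0.76, -0.02, -0.11, -0.14, 0.27, 0.65, 1, -0.76, 0.01, -0.12, -0.14, 0.28, 0.66, 1, -0.76, 0.04, -0.14, -0.14, 0.28, 0.65, 1
-0.76, 0.09, -0.14, -0.14, 0.28, 0.66, 1, -0.74, 0.12, -0.17, -0.14, 0.28, 0.65, 1, -0.74, 0.15, -0.17, -0.14, 0.28, 0.66, 1, -0.73, 0.19, -0.19, -0.14, 0.27, 0.66, 1, -0.71, 0.23, -0.2, -0.14, 0.28, 0.65, 1, -0.69, 0.25, -0.21, -0.14, 0.28, 0.66, 1, -0.68, 0.3, -0.23, -0.14, 0.28, 0.65, 1, -0.67, 0.32, -0.23, -0.14, 0.28, 0.66, 1
max 0.57 end [0.5965 0.0382 0.088 ]
-0.23, 0, 0.56, 0, 0, 0, 1, -0.22, 0, 0.56, 0, 0, 0, 1, -0.23, 0, 0.57, 0, 0, 0, 1, -0.22, 0, 0.56, 0, 0, 0, 1, -0.23, 0, 0.56, 0, 0, 0, 1, -0.22, 0, 0.56, 0, 0, 0, 1, -0.23, 0, 0.56, 0, 0, 0, 1, -0.22, 0, 0.57, 0, 0, 0, 1, -0.23, 0, 0.56, 0, 0, 0, 1, -0.22, 0.01, 0.56, 0, 0, 0, 1
```

jog_arm:
  motion: [-0.7,-0.33,0.04,-0.14,0.28,0.66,1,-0.71,-0.31,0.02,-0.14,0.28,0.65,1,-0.72,-0.27,0.01,-0.14,0.28,0.66,1,-0.74,-0.23,-0.01,-0.14,0.27,0.65,1,-0.74,-0.2,-0.03,-0.14,0.28,0.66,1,-0.76,-0.17,-0.04,-0.14,0.28,0.65,1,-0.76,-0.13,-0.06,-0.14,0.28,0.66,1,-0.76,-0.1,-0.07,-0.14,0.28,0.65,1,-0.77,-0.06,-0.09,-0.14,0.28,0.66,1,-0.76,-0.02,-0.11,-0.14,0.27,0.65,1,-0.76,0.01,-0.12,-0.14,0.28,0.66,1,-0.76,0.04,-0.14,-0.14,0.28,0.65,1]

```text
time: 2.1
position: [0.4589, 0.2336, 0.342]
tool_rot: [0.509, 0.851, 0.086, -0.096]
ft_force: [0.4, 0.1, 0.8]
grip_width: 0.0005
grip_force: 0.0
```

jog_arm:
  motion: [-0.76,0.09,-0.14,-0.14,0.28,0.66,1,-0.74,0.12,-0.17,-0.14,0.28,0.65,1,-0.74,0.15,-0.17,-0.14,0.28,0.66,1,-0.73,0.19,-0.19,-0.14,0.27,0.66,1,-0.71,0.23,-0.2,-0.14,0.28,0.65,1,-0.69,0.25,-0.21,-0.14,0.28,0.66,1,-0.68,0.3,-0.23,-0.14,0.28,0.65,1,-0.67,0.32,-0.23,-0.14,0.28,0.66,1]

```text
time: 3.1
position: [0.5982, 0.0294, 0.3287]
tool_rot: [0.651, 0.73, 0.139, -0.156]
ft_force: [-0.4, 1.0, -0.3]
grip_width: 0.0002
grip_force: 0.0
```

Run:
```python
from h import *
R=rot(96.6,24)
o=robot.get_obs();print(o["position"],o["q"],np.degrees(Ro.from_matrix(Ro.from_quat(o["tool_rot"]).as_matrix().T@R).as_rotvec()))
im=robot.camera("wrist");cv2.imwrite("pics/w1.png",im)
tip=lambda x,y,z:binp(x,y,z)-R[:,2]*.011
plan([(tip(-.156,-.018,.078),R,10)],1)
```

```text
[0.59824624 0.02939405 0.32871704] [-0.32645769  0.45143869  1.36466833  0.37860064  1.51896953 -0.49810516] [-0.03021586 -0.11382046 -0.03597982]
max 0.57 end [0.5961 0.0383 0.0881]
-0.21, -0.01, 0.56, 0, 0, -0.01, 1, -0.21, -0.01, 0.56, 0.01, 0, 0, 1, -0.22, 0, 0.56, 0, 0.01, -0.01, 1, -0.21, -0.01, 0.56, 0.01, 0, -0.01, 1, -0.21, -0.01, 0.56, 0, 0, 0, 1, -0.21, -0.01, 0.57, 0, 0, -0.01, 1, -0.22, 0, 0.56, 0.01, 0, -0.01, 1, -0.21, -0.01, 0.56, 0, 0.01, 0, 1, -0.21, -0.01, 0.56, 0.01, 0, -0.01, 1, -0.21, -0.01, 0.56, 0, 0, -0.01, 1
```

View pics/w1.png

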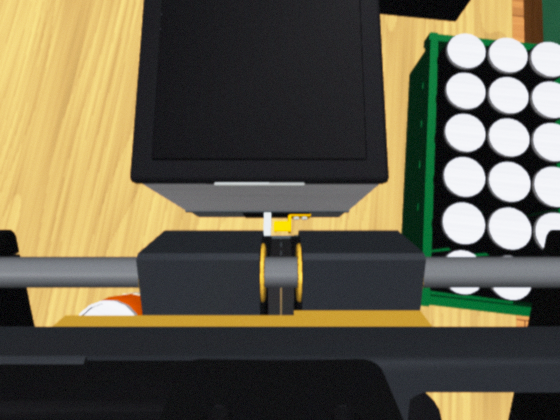

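The wrist view shows the bin's front edge level in the image, so the yaw is right. The stem is at (267,223) and the yellow keeper at (283,224), beside the stem as expected.

jog_arm:
  motion: [-0.21,-0.01,0.56,0,0,0,1,-0.21,0,0.56,0,0,0,1,-0.22,0,0.56,0,0,0,1,-0.21,-0.01,0.56,0,0,0,1,-0.21,0,0.56,0,0,0,1,-0.21,-0.01,0.56,0,0,0,1,-0.22,0,0.56,0,0,0,1,-0.21,-0.01,0.56,0,0,0,1,-0.21,0,0.56,0,0,0,1,-0.21,0,0.56,0,0,0,1,0,0,0,0,0,0,1]

```text
time: 4.53
position: [0.5932, 0.0444, 0.0883]
tool_rot: [0.65, 0.73, 0.138, -0.158]
ft_force: [-0.3, 0.2, 0.4]
grip_width: 0.0001
grip_force: 0.0
```

Run:
```python
from h import *
R=rot(96.6,24)
o=robot.get_obs();p=o["position"]
tipc=p+Ro.from_quat(o["tool_rot"]).as_matrix()[:,2]*.011
print("tip bin",(tipc-BC)@BX,(tipc-BC)@BY,tipc[2],o["ft_force"])
tip=lambda x,y,z:binp(x,y,z)-R[:,2]*.011
plan([(tip(-.156,-.018,.060),R,6),(tip(-.157,-.018,.026),R,12)],1)
```

```text
tip bin -0.1493697779723384 -0.015564062460498459 0.07830703832619285 [-0.26033302  0.20572824  0.43795968]
max 0.06 end [0.5963 0.0381 0.07  ]
-0.06, 0.01, 0.06, -0.01, -0.01, 0, 1, -0.05, 0.01, 0.06, -0.01, 0, 0, 1, -0.06, 0.01, 0.05, -0.01, -0.01, 0, 1, -0.06, 0.01, 0.06, -0.01, -0.01, 0, 1, -0.05, 0.01, 0.06, -0.01, 0, 0, 1, -0.06, 0.01, 0.06, -0.01, -0.01, 0, 1
max 0.07 end [0.5964 0.0371 0.0358]
-0.03, 0, 0.06, 0, 0, 0, 1, -0.03, 0, 0.07, 0, 0, 0, 1, -0.03, 0, 0.06, 0, 0, 0, 1, -0.03, 0, 0.07, 0, 0, 0, 1, -0.03, 0, 0.06, 0, 0, 0, 1, -0.03, 0, 0.06, 0, 0, 0, 1, -0.03, 0, 0.07, 0, 0, 0, 1, -0.03, 0, 0.06, 0, 0, 0, 1, -0.03, 0, 0.06, 0, 0, 0, 1, -0.03, 0, 0.07, 0, 0, 0, 1, -0.04, 0, 0.06, 0, 0, 0, 1, -0.03, 0, 0.07, 0, 0, 0, 1
```

jog_arm:
  motion: [-0.06,0.01,0.06,0,0,0,1,-0.05,0.01,0.06,0,0,0,1,-0.06,0.01,0.05,0,0,0,1,-0.06,0.01,0.06,0,0,0,1,-0.05,0.01,0.06,0,0,0,1,-0.06,0.01,0.06,0,0,0,1,0,0,0,0,0,0,1]

```text
time: 5.4
position: [0.598, 0.0376, 0.0717]
tool_rot: [0.65, 0.731, 0.139, -0.156]
ft_force: [-0.5, -0.3, 1.4]
grip_width: 0.0003
grip_force: 0.5
```

jog_arm:
  motion: [-0.03,0,0.06,0,0,0,1,-0.03,0,0.06,0,0,0,1,-0.03,0,0.06,0,0,0,1,0,0,0,0,0,0,1]

```text
time: 5.9
position: [0.5988, 0.0371, 0.0646]
tool_rot: [0.65, 0.731, 0.139, -0.155]
ft_force: [0.5, 0.4, 4.9]
grip_width: 0.0008
grip_force: 2.7
```

jog_arm:
  motion: [-0.03,-0.01,0.06,0,0,0,1,-0.03,-0.01,0.06,0,0,0,1,-0.03,0,0.06,0,0,0,1,-0.03,0,0.06,0,0,0,1,-0.03,0,0.06,0,0,0,1,-0.03,0,0.06,0,0,0,1,-0.03,0,0.06,0,0,0,1,-0.03,0,0.06,0,0,0,1,-0.03,0,0.06,0,0,0,1,0,0,0,0,0,0,1]

```text
time: 7.15
position: [0.5977, 0.0361, 0.0399]
tool_rot: [0.65, 0.731, 0.139, -0.155]
ft_force: [-0.3, 0.7, 3.3]
grip_width: 0.0003
grip_force: 1.4
```

jog_arm:
  motion: [-0.02,0,0.04,0,0,0,1,-0.02,0,0.04,0,0,0,1,0,0,0,0,0,0,1]

```text
time: 7.52
position: [0.5973, 0.0359, 0.0358]
tool_rot: [0.65, 0.731, 0.139, -0.156]
ft_force: [0.3, 0.7, 2.0]
grip_width: 0.0002
grip_force: 1.0
```

jog_arm:
  motion: [-0.01,0,0.03,0,0,0,1,-0.02,0,0.03,0,0,0,1,-0.01,0,0.03,0,0,0,1,0,0,0,0,0,0,1]

```text
time: 8.02
position: [0.5973, 0.0358, 0.0318]
tool_rot: [0.65, 0.731, 0.139, -0.156]
ft_force: [-0.3, 1.3, 1.8]
grip_width: 0.0008
grip_force: 0.9
```

jog_arm:
  motion: [-0.01,0,0.03,0,0,0,1,-0.01,0,0.03,0,0,0,1,0,0,0,0,0,0,1]

```text
time: 8.4
position: [0.5974, 0.0359, 0.0293]
tool_rot: [0.65, 0.731, 0.139, -0.155]
ft_force: [0.2, 1.3, 0.8]
grip_width: 0.0005
grip_force: 0.6
```

jog_arm:
  motion: [-0.01,0,0.03,0,0,0,1,-0.01,0,0.03,0,0,0,1,0,0,0,0,0,0,1]

```text
time: 8.78
position: [0.5975, 0.0362, 0.0272]
tool_rot: [0.65, 0.731, 0.139, -0.155]
ft_force: [0.1, -1.0, 2.6]
grip_width: 0.0003
grip_force: 1.8
```

jog_arm:
  motion: [-0.01,0,0.03,0,0,0,1,0,0,0,0,0,0,1]

```text
time: 9.02
position: [0.5976, 0.0364, 0.0261]
tool_rot: [0.65, 0.731, 0.139, -0.155]
ft_force: [0.1, 0.2, 5.0]
grip_width: 0.0004
grip_force: 2.5
```

Run:
```python
from h import *
o=robot.get_obs();print(o["position"],o["ft_force"])
im=robot.camera("scene");cv2.imwrite("pics/s2.png",cv2.resize(im[180:320,150:300],(643,600),interpolation=3))
```

```text
[0.59760947 0.03639245 0.02609266] [0.06225319 0.17818351 4.98565291]
```

View pics/s2.png

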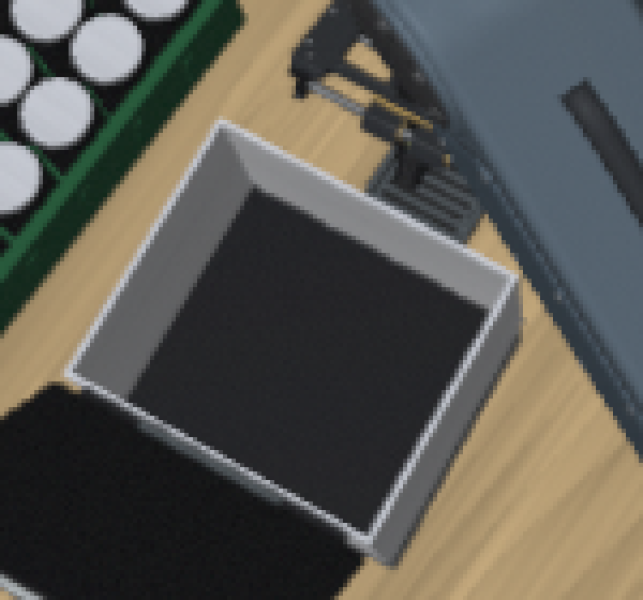

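The lid is fully open and the fingertips stand on the tread at crop (410,170). Next I check for the rigid stop.

jog_arm:
  motion: [-0.01,0,0.03,0,0,0,1,-0.01,0,0.03,0,0,0,1,0,0,0,0,0,0,1]

```text
time: 9.45
position: [0.5978, 0.0367, 0.0241]
tool_rot: [0.65, 0.731, 0.139, -0.155]
ft_force: [-1.4, -0.2, 8.9]
grip_width: 0.0003
grip_force: 3.9
```

jog_arm:
  motion: [-0.01,0,0.03,0,0,0,1,-0.01,0,0.03,0,0,0,1,0,0,0,0,0,0,1]

```text
time: 9.82
position: [0.598, 0.037, 0.0222]
tool_rot: [0.65, 0.731, 0.14, -0.155]
ft_force: [-0.0, -1.4, 11.7]
grip_width: 0.0005
grip_force: 5.3
```

jog_arm:
  motion: [0.01,0.1,0.01,0,0,0,1,0.01,0.1,0.01,0,0,0,1,0.02,0.1,0.01,0,0,0,1,0.02,0.1,0.01,0,0,0,1,0,0,0,0,0,0,1]

```text
time: 10.45
position: [0.6139, 0.0413, 0.022]
tool_rot: [0.65, 0.731, 0.139, -0.155]
ft_force: [-1.3, -1.4, 11.5]
grip_width: 0.0003
grip_force: 5.8
```

jog_arm:
  motion: [0.02,0.1,0.01,0,0,0,1,0.02,0.1,0.01,0,0,0,1,0.02,0.08,0.01,0,0,0,1,0,0,0,0,0,0,1]

```text
time: 10.95
position: [0.6245, 0.0452, 0.022]
tool_rot: [0.65, 0.731, 0.139, -0.155]
ft_force: [-2.0, -2.0, 11.7]
grip_width: 0.0005
grip_force: 6.1
```

jog_arm:
  motion: [0.01,0.05,0,0,0,0,1,0.01,0.05,0,0,0,0,1,0,0,0,0,0,0,1]

```text
time: 11.32
position: [0.628, 0.0465, 0.0223]
tool_rot: [0.65, 0.731, 0.139, -0.155]
ft_force: [-1.3, -1.1, 12.5]
grip_width: 0.0008
grip_force: 6.0
```

jog_arm:
  motion: [0.01,0.05,0,0,0,0,1,0.01,0.05,0,0,0,0,1,0,0,0,0,0,0,1]

```text
time: 11.7
position: [0.63, 0.0473, 0.0222]
tool_rot: [0.65, 0.731, 0.138, -0.157]
ft_force: [-4.5, -3.7, 13.4]
grip_width: 0.0005
grip_force: 6.7
```

jog_arm:
  motion: [0.02,0,-0.05,0,0,0,1,0.02,0,-0.05,0,0,0,1,0.02,0,-0.05,0,0,0,1,0.02,0,-0.05,0,0,0,1,0,0,0,0,0,0,1]

```text
time: 12.32
position: [0.6314, 0.0474, 0.0293]
tool_rot: [0.65, 0.731, 0.139, -0.156]
ft_force: [-2.1, -3.5, 2.9]
grip_width: 0.0005
grip_force: 1.7
```

jog_arm:
  motion: [0.02,0,-0.05,0,0,0,1,0.02,0,-0.05,0,0,0,1,0,0,0,0,0,0,1]

```text
time: 12.7
position: [0.6318, 0.0475, 0.0341]
tool_rot: [0.65, 0.731, 0.139, -0.155]
ft_force: [-1.9, -2.4, 4.0]
grip_width: 0.0006
grip_force: 3.0
```

jog_arm:
  motion: [0.02,0,-0.05,0,0,0,1,0.02,0,-0.05,0,0,0,1,0,0,0,0,0,0,1]

```text
time: 13.08
position: [0.632, 0.0473, 0.0387]
tool_rot: [0.65, 0.731, 0.139, -0.155]
ft_force: [-2.1, -2.5, 3.9]
grip_width: 0.0003
grip_force: 3.2
```

jog_arm:
  motion: [0.01,0,-0.03,0,0,0,1,0.02,0,-0.04,0,0,0,1,0,0,0,0,0,0,1]

```text
time: 13.45
position: [0.6319, 0.0471, 0.0415]
tool_rot: [0.65, 0.731, 0.139, -0.155]
ft_force: [-0.0, -3.2, 5.8]
grip_width: 0.0007
grip_force: 3.2
```

jog_arm:
  motion: [0.01,0,-0.03,0,0,0,1,0.02,0,-0.04,0,0,0,1,0,0,0,0,0,0,1]

```text
time: 13.82
position: [0.6312, 0.0478, 0.0439]
tool_rot: [0.65, 0.731, 0.139, -0.156]
ft_force: [-0.2, 0.4, -0.6]
grip_width: 0.0006
grip_force: 0.0
```

jog_arm:
  motion: [0.1,0,-0.23,0,0,0,1,0.1,0,-0.23,0,0,0,1,0.2,0,-0.46,0,0,0,1,0.3,0,-0.8,0,0,0,1,0.3,0,-0.8,0,0,0,1,0,0,0,0,0,0,-1]

```text
time: 14.58
position: [0.6343, 0.042, 0.1569]
tool_rot: [0.65, 0.731, 0.141, -0.152]
ft_force: [-0.3, 0.2, 0.2]
grip_width: 0.0045
grip_force: 0.0
```

Run:
```python
from h import *
print(robot.get_obs()["position"])
R=rot(96.6,0)
plan([(np.array([.5615,-.330,.26]),R,12)],-1)
```

```text
[0.63433678 0.04203932 0.15689811]
max 0.75 end [ 0.5616 -0.33    0.2599]
-0.6, -0.24, -0.5, 0.01, -0.5, 0, -1, -0.62, -0.24, -0.48, 0.01, -0.5, 0.01, -1, -0.63, -0.24, -0.46, 0.01, -0.49, 0, -1, -0.65, -0.24, -0.44, 0.01, -0.5, 0, -1, -0.66, -0.24, -0.42, 0.01, -0.5, 0.01, -1, -0.68, -0.24, -0.39, 0.01, -0.5, 0, -1, -0.69, -0.23, -0.36, 0.01, -0.49, 0, -1, -0.71, -0.24, -0.34, 0.01, -0.5, 0.01, -1, -0.71, -0.24, -0.32, 0, -0.5, 0, -1, -0.73, -0.24, -0.29, 0.01, -0.5, 0, -1, -0.73, -0.24, -0.27, 0.01, -0.49, 0.01, -1, -0.75, -0.24, -0.24, 0.01, -0.5, 0, -1
```

jog_arm:
  motion: [-0.6,-0.24,-0.5,0.01,-0.5,0,-1,-0.62,-0.24,-0.48,0.01,-0.5,0.01,-1,-0.63,-0.24,-0.46,0.01,-0.49,0,-1,-0.65,-0.24,-0.44,0.01,-0.5,0,-1,-0.66,-0.24,-0.42,0.01,-0.5,0.01,-1,-0.68,-0.24,-0.39,0.01,-0.5,0,-1,-0.69,-0.23,-0.36,0.01,-0.49,0,-1,-0.71,-0.24,-0.34,0.01,-0.5,0.01,-1,-0.71,-0.24,-0.32,0,-0.5,0,-1,-0.73,-0.24,-0.29,0.01,-0.5,0,-1,-0.73,-0.24,-0.27,0.01,-0.49,0.01,-1,-0.75,-0.24,-0.24,0.01,-0.5,0,-1]

```text
time: 16.08
position: [0.5598, -0.3317, 0.256]
tool_rot: [0.665, 0.747, -0.003, -0.003]
ft_force: [1.8, -0.3, -0.1]
grip_width: 0.0868
grip_force: 0.0
```

jog_arm:
  motion: [0,0,0,0,0,0,-1,0,0,0,0,0,0,-1]

```text
time: 16.32
position: [0.56, -0.3292, 0.255]
tool_rot: [0.665, 0.747, -0.002, -0.004]
ft_force: [-0.4, 0.4, -0.3]
grip_width: 0.0871
grip_force: 0.0
```

Run:
```python
from h import *
o=robot.get_obs();print(o["position"],o["tool_rot"],o["grip_width"])
w=robot.camera("wrist");t=robot.camera("top")
a=cv2.resize(t[150:275,120:280],(520,406),interpolation=3)
cv2.imwrite("pics/c3.png",np.hstack([cv2.resize(w,(280,210)),np.zeros((210,0,3),np.uint8)]) if 0 else np.hstack([a,np.vstack([cv2.resize(w,(280,210)),np.zeros((196,280,3),np.uint8)])]))
cv2.imwrite("pics/w3.png",w)
```

```text
[ 0.56000297 -0.32921907  0.25502426] [ 0.66523409  0.74662077 -0.00151816 -0.00432699] 0.08712696923476812
```

View pics/c3.png

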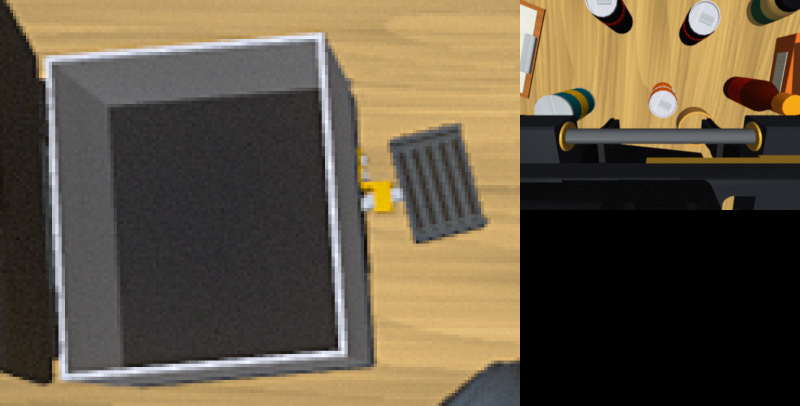

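The pedal is swung and held under the keeper, and the lid stands up (left crop, keeper at (380,195)). In the wrist view the can's top disc is at about (284,204). I'll measure it and descend.

Run:
```python
from h import *
w=cv2.imread("pics/w3.png");o=robot.get_obs()
h=cv2.cvtColor(w,cv2.COLOR_BGR2HSV);m=cv2.inRange(h,(0,0,150),(180,60,255));m[:,:240]=0;m[:,330:]=0;m[:150]=0;m[228:]=0
n,l,s,c=cv2.connectedComponentsWithStats(m);k=1+s[1:,4].argmax();print(s[k],c[k])
q=plane("wrist",c[k],.134,o);print(q)
xy=.5*(q+np.array([.5615,-.330,0]));R=rot(96.6,0)
plan([(np.array([xy[0],xy[1],.25]),R,2),(np.array([xy[0],xy[1],.098]),R,8)],-1)
```

```text
[ 258  181   56   47 2196] [285.47222222 205.79143898]
[ 0.56253191 -0.32666966  0.134     ]
max 0.06 end [ 0.5622 -0.3283  0.2501]
0, 0.02, 0.06, -0.06, -0.03, 0.01, -1, 0, 0.03, 0.06, -0.06, -0.03, 0, -1
max 0.48 end [ 0.5622 -0.3283  0.0981]
0, 0, 0.48, 0, 0, 0, -1, 0, 0, 0.47, 0, 0, 0, -1, 0, 0, 0.48, 0, 0, 0, -1, 0, 0, 0.47, 0, 0, 0, -1, 0, 0, 0.48, 0, 0, 0, -1, 0, 0, 0.47, 0, 0, 0, -1, 0, 0, 0.48, 0, 0, 0, -1, 0, 0, 0.47, 0, 0, 0, -1
```

jog_arm:
  motion: [0,0.02,0.06,-0.06,-0.03,0.01,-1,0,0.03,0.06,-0.06,-0.03,0,-1,0,0,0.48,0,0,0,-1,0,0,0.47,0,0,0,-1,0,0,0.48,0,0,0,-1,0,0,0.47,0,0,0,-1,0,0,0.48,0,0,0,-1,0,0,0.47,0,0,0,-1,0,0,0.48,0,0,0,-1,0,0,0.47,0,0,0,-1,0,0,0,0,0,0,-1]

```text
time: 17.8
position: [0.5613, -0.3286, 0.0964]
tool_rot: [0.665, 0.746, -0.0, -0.001]
ft_force: [0.7, -0.4, -0.9]
grip_width: 0.0869
grip_force: 0.0
```

jog_arm:
  motion: [0,0,0,0,0,0,0.5,0,0,0,0,0,0,0.5,0,0,0,0,0,0,0.5,0,0,0,0,0,0,0.5]
  grip_force: 15

```text
time: 18.3
position: [0.5625, -0.3297, 0.099]
tool_rot: [0.665, 0.746, -0.0, 0.001]
ft_force: [-0.2, 0.5, -0.8]
grip_width: 0.0551
grip_force: 0.0
```

jog_arm:
  motion: [0,0,0,0,0,0,0.7,0,0,-0.1,0,0,0,0.7,0,0,-0.2,0,0,0,0.7,0,0,0,0,0,0,0.7]

```text
time: 18.8
position: [0.5627, -0.3298, 0.1112]
tool_rot: [0.665, 0.746, -0.0, 0.001]
ft_force: [-0.6, -0.5, -3.1]
grip_width: 0.0524
grip_force: 15.0
```

Run:
```python
from h import *
R=rot(96.6,0);p=robot.get_obs()["position"];q=binp(-.045,0,0)
plan([(np.array([p[0],p[1],.375]),R,9),(np.array([q[0],q[1],.375]),R,16),(np.array([q[0],q[1],.185]),R,8)],.7)
```

```text
max 0.74 end [ 0.5629 -0.3299  0.3748]
0, 0, -0.73, 0, 0, 0, 0.7, 0, 0, -0.74, 0.01, 0.01, 0, 0.7, 0, 0, -0.73, 0, 0, 0, 0.7, 0, 0, -0.73, 0, 0, 0, 0.7, -0.01, 0, -0.73, 0, 0.01, 0, 0.7, 0, 0.01, -0.74, 0.01, 0, 0, 0.7, 0, 0, -0.73, 0, 0, -0.01, 0.7, 0, 0, -0.73, 0, 0.01, 0, 0.7, 0, 0, -0.73, 0, 0, 0, 0.7
max 0.75 end [0.5651 0.1508 0.3749]
0.75, 0.09, 0, 0, 0, 0, 0.7, 0.74, 0.09, 0, 0, 0, 0, 0.7, 0.75, 0.09, 0, 0, 0, 0, 0.7, 0.74, 0.09, 0, 0, 0, 0, 0.7, 0.75, 0.09, 0, 0, 0, 0, 0.7, 0.74, 0.09, 0, 0, 0, 0, 0.7, 0.75, 0.09, 0, 0, 0, 0, 0.7, 0.75, 0.09, 0, 0, 0, 0, 0.7, 0.74, 0.09, 0, 0, 0, 0, 0.7, 0.75, 0.09, 0, 0, 0, 0, 0.7, 0.74, 0.09, 0, 0, 0, 0, 0.7, 0.75, 0.09, 0, 0, 0, 0, 0.7
0.74, 0.09, 0, 0, 0, 0, 0.7, 0.75, 0.09, 0, 0, 0, 0, 0.7, 0.74, 0.09, 0, 0, 0, 0, 0.7, 0.75, 0.09, 0, 0, 0, 0, 0.7
max 0.6 end [0.5652 0.1508 0.1849]
0, 0, 0.59, 0, 0, 0, 0.7, 0, 0, 0.6, 0, 0, 0, 0.7, 0, 0, 0.59, 0, 0, 0, 0.7, 0, 0, 0.59, 0, 0, 0, 0.7, 0, 0, 0.6, 0, 0, 0, 0.7, 0, 0, 0.59, 0, 0, 0, 0.7, 0, 0, 0.59, 0, 0, 0, 0.7, 0, 0, 0.6, 0, 0, 0, 0.7
```

jog_arm:
  motion: [0,0,-0.5,0,0,0,0.7,0,0,-0.73,0,0,0,0.7,0,0,-0.73,0,0,0,0.7,0,0,-0.73,0,0,0,0.7,0,0,-0.73,0,0,0,0.7,0,0,-0.73,0,0,0,0.7,0,0,-0.73,0,0,0,0.7,0,0,-0.73,0,0,0,0.7,0,0,-0.73,0,0,0,0.7,0,0,-0.25,0,0,0,0.7]

```text
time: 20.05
position: [0.5625, -0.3295, 0.3761]
tool_rot: [0.665, 0.746, 0.0, 0.002]
ft_force: [0.2, 0.2, -2.3]
grip_width: 0.0527
grip_force: 15.0
```

jog_arm:
  motion: [0.4,0.05,0,0,0,0,0.7,0.75,0.09,0,0,0,0,0.7,0.75,0.09,0,0,0,0,0.7,0.75,0.09,0,0,0,0,0.7,0.75,0.09,0,0,0,0,0.7,0.75,0.09,0,0,0,0,0.7,0.75,0.09,0,0,0,0,0.7,0.75,0.09,0,0,0,0,0.7,0.75,0.09,0,0,0,0,0.7,0.75,0.09,0,0,0,0,0.7,0.75,0.09,0,0,0,0,0.7,0.75,0.09,0,0,0,0,0.7]

```text
time: 21.55
position: [0.5621, 0.0214, 0.3718]
tool_rot: [0.665, 0.747, -0.001, -0.001]
ft_force: [-0.1, -0.8, -2.8]
grip_width: 0.053
grip_force: 15.0
```

jog_arm:
  motion: [0.75,0.09,0,0,0,0,0.7,0.75,0.09,0,0,0,0,0.7,0.75,0.09,0,0,0,0,0.7,0.75,0.09,0,0,0,0,0.7,0.2,0.02,0,0,0,0,0.7,0,0,0,0,0,0,0.7,0,0,0,0,0,0,0.7]

```text
time: 22.42
position: [0.564, 0.1473, 0.3732]
tool_rot: [0.666, 0.746, -0.001, 0.0]
ft_force: [-0.4, 0.2, -2.3]
grip_width: 0.0527
grip_force: 15.0
```

Run:
```python
from h import *
R=rot(96.6,0);o=robot.get_obs();p=o["position"];print(p,o["grip_width"],(p-BC)@BX,(p-BC)@BY)
q=binp(-.045,0,0)
cv2.imwrite("pics/s4.png",robot.camera("scene")[140:350,130:410])
plan([(np.array([q[0],q[1],.375]),R,2),(np.array([q[0],q[1],.180]),R,8)],.7)
```

```text
[0.56400976 0.14733741 0.37320199] 0.05274620864132063 -0.04830427890189289 0.0015524844460069658
max 0.05 end [0.565  0.1509 0.375 ]
0.04, 0.02, -0.02, 0, 0.01, -0.01, 0.7, 0.05, 0.01, -0.02, 0, 0.01, -0.01, 0.7
max 0.61 end [0.565  0.1509 0.1802]
0, 0, 0.61, 0, 0, 0, 0.7, 0, 0, 0.61, 0, 0, 0, 0.7, 0, 0, 0.61, 0, 0, 0, 0.7, 0, 0, 0.61, 0, 0, 0, 0.7, 0, 0, 0.61, 0, 0, 0, 0.7, 0, 0, 0.61, 0, 0, 0, 0.7, 0, 0, 0.61, 0, 0, 0, 0.7, 0, 0, 0.6, 0, 0, 0, 0.7
```

View pics/s4.png

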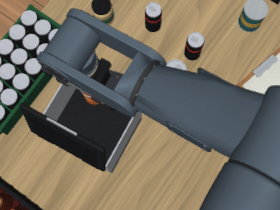

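The can, orange at (90,98), hangs over the open bin. The lid is upright and clear of the arm, so I lower it.

jog_arm:
  motion: [0,0,0.5,0,0,0,0.7,0,0,0.6,0,0,0,0.7,0,0,0.6,0,0,0,0.7,0,0,0.6,0,0,0,0.7,0,0,0.6,0,0,0,0.7,0,0,0.6,0,0,0,0.7,0,0,0.6,0,0,0,0.7,0,0,0.5,0,0,0,0.7,0,0,0.2,0,0,0,0.7,0,0,0.15,0,0,0,0.7,0,0,0.1,0,0,0,0.7,0,0,0,0,0,0,0.7]

```text
time: 23.98
position: [0.5647, 0.1479, 0.172]
tool_rot: [0.665, 0.746, 0.0, 0.001]
ft_force: [-0.2, 0.7, -3.6]
grip_width: 0.053
grip_force: 15.0
```

jog_arm:
  motion: [0,0,0.1,0,0,0,0.7,0,0,0.06,0,0,0,0.7,0,0,0,0,0,0,0.7]

```text
time: 24.35
position: [0.5643, 0.148, 0.1651]
tool_rot: [0.665, 0.746, -0.0, 0.001]
ft_force: [-0.4, -0.9, -3.0]
grip_width: 0.0527
grip_force: 15.0
```

jog_arm:
  motion: [0,0,0.04,0,0,0,0.7,0,0,0.0,0,0,0,0.7]

```text
time: 24.6
position: [0.5644, 0.1479, 0.1636]
tool_rot: [0.665, 0.746, -0.0, 0.001]
ft_force: [-0.2, 0.4, -2.8]
grip_width: 0.0528
grip_force: 15.0
```

jog_arm:
  motion: [0,0,0.04,0,0,0,0.7,0,0,0.0,0,0,0,0.7]

```text
time: 24.85
position: [0.5644, 0.1479, 0.162]
tool_rot: [0.665, 0.746, -0.0, 0.001]
ft_force: [0.5, 0.9, -3.2]
grip_width: 0.0526
grip_force: 15.0
```

jog_arm:
  motion: [0,0,0.04,0,0,0,0.7,0,0,0.0,0,0,0,0.7]

```text
time: 25.1
position: [0.5647, 0.148, 0.161]
tool_rot: [0.665, 0.746, 0.0, 0.001]
ft_force: [0.5, 0.3, 0.7]
grip_width: 0.0527
grip_force: 15.0
```

jog_arm:
  motion: [0,0,0,0,0,0,0.1,0,0,0,0,0,0,-0.3,0,0,0,0,0,0,-0.5,0,0,0,0,0,0,-0.5]

```text
time: 25.6
position: [0.5646, 0.1479, 0.1605]
tool_rot: [0.665, 0.746, 0.0, 0.001]
ft_force: [0.0, 0.3, -0.5]
grip_width: 0.0639
grip_force: 0.0
```

jog_arm:
  motion: [0,0,-0.2,0,0,0,-0.5,0,0,-0.5,0,0,0,-0.5,0,0,-0.8,0,0,0,-0.5,0,0,-0.8,0,0,0,-0.5,0,0,-0.8,0,0,0,-0.5,0,0,-0.8,0,0,0,-0.5,0,0,-0.5,0,0,0,-0.5,0,0,0,0,0,0,1]

```text
time: 26.6
position: [0.5653, 0.1482, 0.3388]
tool_rot: [0.665, 0.746, 0.002, 0.002]
ft_force: [0.0, 0.5, 0.1]
grip_width: 0.061
grip_force: 0.0
```

Run:
```python
from h import *
o=robot.get_obs();p=o["position"];print(p)
w=robot.camera("wrist");cv2.imwrite("pics/w5.png",w)
```

```text
[0.56531823 0.14823428 0.33884467]
```

View pics/w5.png

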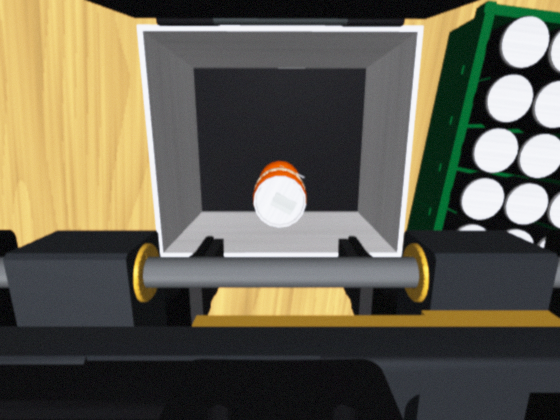

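The can stands inside the bin, top at (280,200). Now back to the swung pedal, at the same contact spot.

Run:
```python
from h import *
R=rot(96.6,24)
plan([(np.array([.627,.035,.33]),R,8),(np.array([.627,.047,.075]),R,10)],1)
```

```text
max 0.76 end [0.627  0.0351 0.3299]
-0.37, 0.15, 0.02, 0, 0.75, 0, 1, -0.38, 0.16, 0.01, 0.01, 0.75, 0, 1, -0.37, 0.15, -0.02, 0, 0.76, 0, 1, -0.37, 0.16, -0.03, 0.01, 0.75, 0, 1, -0.37, 0.15, -0.06, 0, 0.75, 0, 1, -0.37, 0.15, -0.08, 0.01, 0.75, 0, 1, -0.36, 0.16, -0.09, 0, 0.75, 0, 1, -0.36, 0.15, -0.11, 0.01, 0.76, 0, 1
max 0.6 end [0.6271 0.0471 0.0751]
-0.23, 0, 0.59, 0, 0, 0, 1, -0.23, 0.01, 0.6, 0, 0, 0, 1, -0.24, 0, 0.59, 0, 0, 0, 1, -0.23, 0, 0.6, 0, 0, 0, 1, -0.23, 0.01, 0.59, 0, 0, 0, 1, -0.23, 0, 0.6, 0, 0, 0, 1, -0.24, 0.01, 0.59, 0, 0, 0, 1, -0.23, 0, 0.59, 0, 0, 0, 1, -0.23, 0, 0.6, 0, 0, 0, 1, -0.23, 0.01, 0.59, 0, 0, 0, 1
```

jog_arm:
  motion: [-0.37,0.15,0.02,0,0.75,0,1,-0.38,0.16,0.01,0.01,0.75,0,1,-0.37,0.15,-0.02,0,0.76,0,1,-0.37,0.16,-0.03,0.01,0.75,0,1,-0.37,0.15,-0.06,0,0.75,0,1,-0.37,0.15,-0.08,0.01,0.75,0,1,-0.36,0.16,-0.09,0,0.75,0,1,-0.36,0.15,-0.11,0.01,0.76,0,1,0,0,0,0,0,0,1,0,0,0,0,0,0,1]

```text
time: 27.9
position: [0.6262, 0.0357, 0.3283]
tool_rot: [0.651, 0.73, 0.137, -0.157]
ft_force: [-0.4, 1.3, 0.5]
grip_width: 0.0003
grip_force: 0.0
```

Run:
```python
from h import *
R=rot(96.6,24);o=robot.get_obs();print(o["position"],o["grip_width"])
plan([(np.array([.627,.047,.075]),R,11)],1)
```

```text
[0.62619051 0.03567124 0.32834823] 0.00030815137760431777
max 0.54 end [0.6271 0.0472 0.075 ]
-0.21, 0.01, 0.54, 0, 0, 0, 1, -0.21, 0, 0.53, -0.01, 0, 0, 1, -0.21, 0.01, 0.54, 0, 0, -0.01, 1, -0.22, 0.01, 0.53, -0.01, 0, 0, 1, -0.21, 0, 0.54, 0, -0.01, 0, 1, -0.21, 0.01, 0.54, -0.01, 0, 0, 1, -0.21, 0.01, 0.53, 0, 0, 0, 1, -0.21, 0, 0.54, -0.01, 0, 0, 1, -0.21, 0.01, 0.54, 0, 0, -0.01, 1, -0.21, 0, 0.53, -0.01, 0, 0, 1, -0.21, 0.01, 0.54, 0, 0, 0, 1
```

jog_arm:
  motion: [-0.21,0.01,0.54,0,0,0,1,-0.21,0,0.54,0,0,0,1,-0.21,0.01,0.54,0,0,0,1,-0.22,0.01,0.54,0,0,0,1,-0.21,0,0.54,0,0,0,1,-0.21,0.01,0.54,0,0,0,1,-0.21,0.01,0.54,0,0,0,1,-0.21,0,0.54,0,0,0,1,-0.21,0.01,0.54,0,0,0,1,-0.21,0,0.54,0,0,0,1,-0.21,0.01,0.53,0,0,0,1,0,0,0,0,0,0,1]

```text
time: 29.4
position: [0.6264, 0.0482, 0.0731]
tool_rot: [0.651, 0.73, 0.137, -0.158]
ft_force: [-0.2, -0.2, -0.4]
grip_width: 0.0002
grip_force: 0.0
```

jog_arm:
  motion: [-0.04,0,0.1,0,0,0,1,-0.04,0,0.1,0,0,0,1,-0.04,0,0.1,0,0,0,1,-0.04,0,0.1,0,0,0,1,-0.04,0,0.1,0,0,0,1,-0.04,0,0.1,0,0,0,1,0,0,0,0,0,0,1]

```text
time: 30.28
position: [0.6274, 0.0481, 0.0484]
tool_rot: [0.651, 0.73, 0.138, -0.156]
ft_force: [0.3, -0.4, 0.8]
grip_width: 0.0003
grip_force: 0.0
```

jog_arm:
  motion: [-0.02,0,0.05,0,0,0,1,-0.02,0,0.05,0,0,0,1,-0.02,0,0.05,0,0,0,1,-0.02,0,0.05,0,0,0,1,-0.02,0,0.05,0,0,0,1,-0.02,0,0.05,0,0,0,1,0,0,0,0,0,0,1]

```text
time: 31.15
position: [0.6272, 0.0485, 0.0358]
tool_rot: [0.651, 0.73, 0.137, -0.156]
ft_force: [-1.7, -1.1, 2.0]
grip_width: 0.0003
grip_force: 1.1
```

jog_arm:
  motion: [-0.02,0,0.05,0,0,0,1,-0.02,0,0.04,0,0,0,1,-0.02,0,0.04,0,0,0,1,0,0,0,0,0,0,1]

```text
time: 31.65
position: [0.6274, 0.0485, 0.03]
tool_rot: [0.651, 0.73, 0.138, -0.156]
ft_force: [-1.3, -0.7, 3.2]
grip_width: 0.0002
grip_force: 1.4
```

jog_arm:
  motion: [-0.02,0,0.05,0,0,0,1,-0.02,0,0.04,0,0,0,1,-0.02,0,0.04,0,0,0,1,0,0,0,0,0,0,1]

```text
time: 32.15
position: [0.6276, 0.0491, 0.0256]
tool_rot: [0.651, 0.73, 0.138, -0.157]
ft_force: [-2.6, 0.4, 9.4]
grip_width: 0.0007
grip_force: 4.2
```

jog_arm:
  motion: [-0.02,0,0.04,0,0,0,1,-0.01,-0.06,0,0,0,0,1,-0.02,-0.1,-0.01,0,0,0,1,-0.02,-0.1,-0.01,0,0,0,1,0,0,0,0,0,0,1]

```text
time: 32.78
position: [0.6182, 0.0454, 0.0243]
tool_rot: [0.651, 0.73, 0.139, -0.156]
ft_force: [-2.6, -0.2, 10.0]
grip_width: 0.0003
grip_force: 4.8
```

jog_arm:
  motion: [-0.02,-0.1,-0.01,0,0,0,1,-0.02,-0.1,-0.01,0,0,0,1,-0.02,-0.1,-0.01,0,0,0,1,-0.02,-0.1,-0.01,0,0,0,1,0,0,0,0,0,0,1]

```text
time: 33.4
position: [0.603, 0.04, 0.0243]
tool_rot: [0.651, 0.73, 0.139, -0.156]
ft_force: [-0.2, 0.8, 9.2]
grip_width: 0.0005
grip_force: 4.2
```

jog_arm:
  motion: [-0.01,-0.08,0,0,0,0,1,-0.01,-0.08,0,0,0,0,1,0,0,0,0,0,0,1]

```text
time: 33.78
position: [0.5979, 0.0385, 0.0242]
tool_rot: [0.651, 0.73, 0.14, -0.155]
ft_force: [2.0, 2.7, 9.6]
grip_width: 0.0006
grip_force: 4.1
```

jog_arm:
  motion: [-0.01,-0.06,0,0,0,0,1,0,0,0,0,0,0,1]

```text
time: 34.02
position: [0.5963, 0.038, 0.0242]
tool_rot: [0.651, 0.73, 0.14, -0.154]
ft_force: [2.5, 4.1, 9.6]
grip_width: 0.0005
grip_force: 4.1
```

Run:
```python
from h import *
print(robot.get_obs()["position"])
a=robot.camera("scene")[195:255,215:285];b=robot.camera("top")[180:250,215:285]
cv2.imwrite("pics/s6.png",np.hstack([cv2.resize(a,(400,343),interpolation=3),cv2.resize(b,(343,343),interpolation=3)]))
```

```text
[0.5962723  0.03797287 0.02417427]
```

View pics/s6.png

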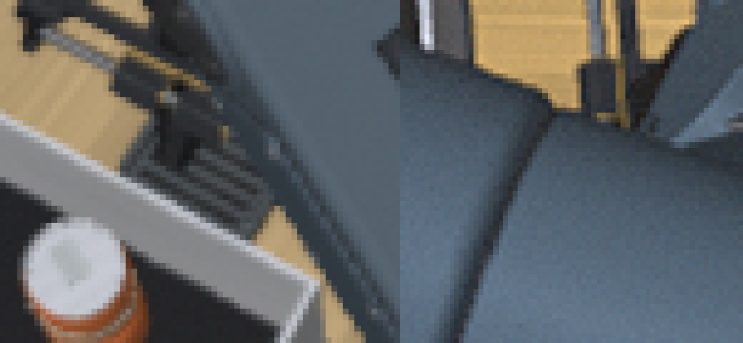

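The tread edge runs parallel to the bin wall again, so the swing is back to 0 and the reaction has reversed. Easing up slowly.

jog_arm:
  motion: [0.01,0,-0.03,0,0,0,1,0.02,0,-0.04,0,0,0,1,0.01,0,-0.03,0,0,0,1,0.02,0,-0.04,0,0,0,1,0.01,0,-0.03,0,0,0,1,0.02,0,-0.04,0,0,0,1,0.01,0,-0.03,0,0,0,1,0.02,0,-0.04,0,0,0,1,0.01,0,-0.03,0,0,0,1,0.02,0,-0.04,0,0,0,1,0,0,0,0,0,0,1]

```text
time: 35.5
position: [0.5939, 0.0368, 0.038]
tool_rot: [0.651, 0.73, 0.138, -0.155]
ft_force: [1.0, -3.1, 4.0]
grip_width: 0.0002
grip_force: 2.4
```

jog_arm:
  motion: [0.01,0,-0.03,0,0,0,1,0.01,0,-0.03,0,0,0,1,0.01,0,-0.03,0,0,0,1,0.01,0,-0.03,0,0,0,1,0.01,0,-0.03,0,0,0,1,0.01,0,-0.03,0,0,0,1,0.01,0,-0.03,0,0,0,1,0.01,0,-0.03,0,0,0,1,0,0,0,0,0,0,1]

```text
time: 36.62
position: [0.5937, 0.0365, 0.048]
tool_rot: [0.651, 0.73, 0.138, -0.156]
ft_force: [0.5, -2.2, 5.5]
grip_width: 0.0003
grip_force: 3.1
```

jog_arm:
  motion: [0.01,0,-0.03,0,0,0,1,0.01,0,-0.03,0,0,0,1,0.01,0,-0.03,0,0,0,1,0.01,0,-0.03,0,0,0,1,0.01,0,-0.03,0,0,0,1,0.01,0,-0.03,0,0,0,1,0.01,0,-0.03,0,0,0,1,0.01,0,-0.03,0,0,0,1,0.01,0,-0.03,0,0,0,1,0,0,0,0,0,0,1]

```text
time: 37.88
position: [0.5933, 0.0366, 0.0597]
tool_rot: [0.651, 0.73, 0.138, -0.157]
ft_force: [0.5, 0.3, 7.6]
grip_width: -0.0
grip_force: 3.5
```

jog_arm:
  motion: [0.01,0,-0.02,0,0,0,1,0.01,0,-0.02,0,0,0,1,0.01,0,-0.02,0,0,0,1,0.01,0,-0.02,0,0,0,1,0.01,0,-0.02,0,0,0,1,0.01,0,-0.02,0,0,0,1,0.01,0,-0.02,0,0,0,1,0.01,0,-0.02,0,0,0,1,0,0,0,0,0,0,1]

```text
time: 39.0
position: [0.5931, 0.0372, 0.0667]
tool_rot: [0.651, 0.73, 0.138, -0.158]
ft_force: [0.4, 0.6, 6.3]
grip_width: 0.0005
grip_force: 3.3
```

jog_arm:
  motion: [0.01,0,-0.02,0,0,0,1,0.01,0,-0.02,0,0,0,1,0.01,0,-0.02,0,0,0,1,0.01,0,-0.02,0,0,0,1,0.01,0,-0.02,0,0,0,1,0,0,0,0,0,0,1]

```text
time: 39.75
position: [0.5932, 0.0359, 0.0703]
tool_rot: [0.651, 0.73, 0.137, -0.157]
ft_force: [0.3, 1.4, 3.8]
grip_width: 0.0006
grip_force: 1.3
```

jog_arm:
  motion: [0.01,0,-0.02,0,0,0,1,0.01,0,-0.02,0,0,0,1,0.01,0,-0.02,0,0,0,1,0.01,0,-0.02,0,0,0,1,0.01,0,-0.02,0,0,0,1,0,0,0,0,0,0,1]

```text
time: 40.5
position: [0.5938, 0.0357, 0.0751]
tool_rot: [0.651, 0.73, 0.138, -0.156]
ft_force: [-0.2, -0.0, -0.2]
grip_width: 0.0005
grip_force: 0.0
```

Contact has ended at the rest height. I withdraw and check.

jog_arm:
  motion: [0.1,0,-0.23,0,0,0,1,0.1,0,-0.3,0,0,0,1,0.1,0,-0.6,0,0,0,1,0.1,0,-0.8,0,0,0,1,0,0,-0.8,0,0,0,1,-0.4,0,-0.8,0,0,0,1,-0.8,0,-0.5,0,0,0,1,-0.8,0,-0.3,0,0,0,1,-0.8,0,-0.3,0,0,0,1,-0.6,0,-0.2,0,0,0,1,0,0,0,0,0,0,1,0,0,0,0,0,0,1]

```text
time: 42.0
position: [0.6153, -0.15, 0.2029]
tool_rot: [0.651, 0.73, 0.138, -0.157]
ft_force: [0.3, 0.0, 0.4]
grip_width: 0.0006
grip_force: 0.0
```

Run:
```python
from h import *
a=robot.camera("scene")[60:330,130:420];b=robot.camera("top")[90:340,100:470]
cv2.imwrite("pics/s7.png",np.hstack([cv2.resize(a,(354,330)),cv2.resize(b,(440,330))]))
```

```text
(no output)
```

View pics/s7.png

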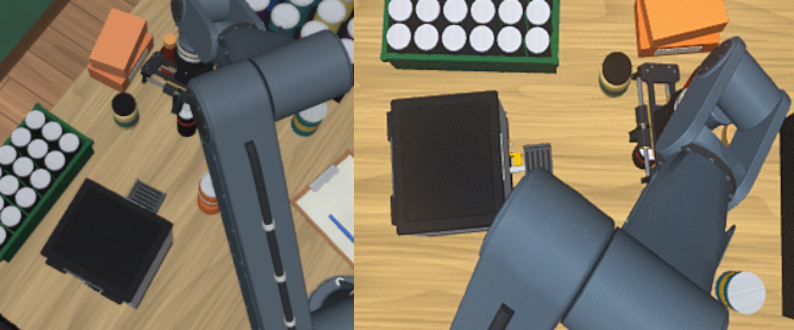

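The lid is shut, with the pedal up and straight. The other stock that can be seen is standing and the wrist force is near zero, so I hand in.

```bash
python3 -c "
from rig import robot
print(robot.hand_in())"
```

```text
the job is handed in; nothing more can be done
None
```

The buckled orange can is in the bin, the pedal was unhooked and eased back up so the lid closed softly, and the job was handed in at about 42 s; I got no verdict back.

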